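# Nest the beaker in the terracotta pot without jamming it

## Robot

A 7-joint arm with a two-finger parallel gripper is mounted at the origin on the work surface. World frame = base frame: x ahead of the robot, y to its left, z up, the work surface at z = 0. Lengths are in m, angles in rad, forces in N, time in s.
With the tool pointing down it reaches from about 0.4 to 0.85 m from the base axis. Payload 10.4 kg.
Tool frame: the origin (TCP) lies at the very end of the fingers, on their centre line; the grasp point (between the pads) lies 19 mm behind it; z points along the fingers, y is the line along which they close (so a half turn about z gives the same grasp; the last joint's range is limited). The gripper opens to 85 mm and grips with 20 to 120 N. Pads are 22 mm wide; open, the fingers measure 114 mm over their backs; the gripper's body (76 mm by 85 mm) begins 54 mm behind the grasp point. The pads swing forward as they close: fully open they stand 13 mm farther back than shut.
Start: joints at [-1.166, 0.332, -0.065, 1.46, 0.022, 1.35, -0.088], TCP at [0.259, 0.569, 0.201] pointing down, gripper open.
Joint ranges: [-2.6, 2.6], [-0.5, 2.12], [-1.47, 1.34], [0.16, 2.42], [-1.27, 4.41], [0.06, 2.06], [-2.6, 2.6]. Speed limits (rad/s): [2.22, 2.22, 2.79, 2.79, 3.14, 3.14, 3.14].

## Interface

Orientations are given as a rotation vector (axis times angle).
In Python, from plant import arm gives the robot as it stands.
- The arm moves only by the shell command python3 -m handwheel 'ROWS' [OPENING] [FORCE]. ROWS is JSON, a list of rows, each an object with "linear": the shift along the world's x, y, z in m, a list of three; "delta_rot": the turn, a rotation vector about the world's x, y, z in degrees, a list of three. A call has 1 to 10 rows; each row shifts and turns the commanded pose from where the row before left it; what a row does not reach is not made up. A row lasts 1/8 s, in which the tool goes at most 62.5 mm and 10.7 degrees, less where a joint would pass 70% of its speed; a pose out of reach is approached as far as the arm can. A call with a gripper value outside its range is refused whole. OPENING is the gripper's target within -1 to 1 (fully open at 1, half-way at 0, shut at -1), set as the call begins (- or left out, the last holds). The fingers move at their own pace and stop on an object; FORCE is the grip in N (left out, the last holds). Time passes only in rows, so rows that do not move let the fingers close. It gives the time, the measured TCP pose, the force, the opening and the grip force at its end, in the units of the state.
- arm.get_state(): the state, without advancing time (a new reading comes with each control period).
- arm.grab_frame(name): name is "side" or "top" or "wrist"; returns the picture (480x640x3 uint8, blue, green, red); there is no depth.
- arm.calibration(name): a dict with "camera_matrix" (3x3 intrinsics, pixels), "eye" and "rotation" of the camera in the world; the wrist camera has in their place "hand_eye" (4x4, takes a point from camera to tool coordinates, whose origin is the TCP and whose axes are the flange's). Camera axes: x right, y up, looking along -z (the intrinsics and any distortion apply to the point x, -y, -z); pixel columns grow to the right and rows downward; lengths in m; the calibration is good to about 2 mm. A picture is of the moment at which its call begins: read the wrist's pose just before it. calibration takes no time and is no camera call.
- arm.close_job(): hands the job in; it is judged then, once.
The state is a dict: "clock": time; "q": joint angles; "qd": joint speeds; "effort": joint torques, N m; "eef_pos": TCP position; "orientation": TCP orientation; "wrist_force": force on the tool from outside, world axes, zero at the start; "wrist_torque": the same for the moment, N m; "opening": finger opening in m; "grip_force": force on a finger pad.
Only numpy, scipy, OpenCV 4.12 (cv2) and the standard library are available. Lean on these libraries where they do the work, as an engineer would, in place of code of your own. Each camera call takes 0.05 s, during which the arm holds its last target. There are 200 camera calls.

## Task

Take the wooden spatula off the rim of the terracotta pot and lay it flat on the cork mat. Then stand the green beaker in the pot and press it down gently, without dropping it in, until the pot's rim stands level with the beaker's white band: some way short of that it is still loose, and pushed on past the band it jams. Leave the pot where it stands, upright, and do not disturb the other things on the counter.

Things in the scene. Friction and masses are not known exactly. Their poses are not given: they have to be found in the camera images.
- pot: Loose tapered terracotta pot, 0.8 kg, 80 mm high, 88 mm across its lip (top 20 mm), 64 mm across the foot. Mouth 64 mm inside, narrowing to 50 mm inside at 35 mm height. Origin: centre of its underside; z up. Inside it sits a grey silicone grip disc (joint sleeve), its top 35 mm above the origin (45 mm below the rim) at the start; the beaker's foot comes to rest on it.
- sleeve (a joint): How far the grey grip disc in the pot has been pressed down, m: 0 at the start, at most 0.018. It drags on the pot's wall: it gives way at about 7 N, does not spring back and stays where it is left; the beaker's own weight does not move it. Wanted: 0.004 to 0.012 (middle 0.008); above 0.014 the beaker is jammed.
- beaker: Green tapered plastic beaker, open top, 60 g, 105 mm high: foot 44 mm across, widening to 62 mm at 65 mm height, then straight-sided, 62 mm, to the rim (grip there, across the outside). White band 49 to 57 mm above its foot. Origin: centre of its underside; z up. Starts upright. Rightly nested, its underside is 23 to 31 mm (best 27) above the pot's origin: the pot's rim lies on the band.
- spatula: Wooden spatula, 40 g, lying flat across the pot's rim (underside 80 mm above the counter). Origin: on its underside beneath its centre of mass; x runs along it towards the blade, z up. Handle 14 mm wide, 12 mm thick, from x = -134 to +16 mm; blade 46 mm wide, 6 mm thick, from x = +16 to +101 mm. The underside is flat all along.
- mat: Cork mat fixed to the counter, 140 mm (x) by 250 mm (y), 8 mm thick. Origin: centre of its underside, on the counter; the long side is along its y. The spatula belongs on it, its origin within the mat's outline; its ends may overhang.
- canister: Bystander: tall plastic storage canister with a white push-button lid, 108 mm square, 203 mm high. Origin: centre of its underside.
- mixer: Bystander: white hand mixer, 75 x 190 x 136 mm high, long side along its y. Origin: under its centre.
- beater_a: Bystander: stainless beater lying on the counter, about 160 mm long along its x, 42 mm high. Origin: on the counter under its neck.
- beater_b: Bystander: a second beater like beater_a.
- mug: Bystander: blue mug, 80 mm across, 90 mm high, handle at its +y. Origin: centre of its underside.
- shaker: Bystander: white salt shaker with a steel top, 42 mm across, 77 mm high. Origin: centre of its underside.
Mind the look-alikes: they are no part of the job. Several things have the shape of the spatula; the one meant has the colours described above.

How it is judged:
On the way, in this order (a step that is already met when the one before it is completed fails the run):
1. the spatula lies released, flat and still, on the cork mat (x of spatula in the frame of mat between -0.07 and 0.07 m and y of spatula in the frame of mat between -0.125 and 0.125 m and z of spatula in the frame of mat between 0.005 and 0.02 m and angle between spatula's own z axis and vertical below 0.12 rad and linear speed of spatula below 0.03 m/s and contact force between spatula and the fingers below 0.1 N), for 0.2 s.
2. the beaker stands in the pot, pressed down until the pot's rim lies within its white band (horizontal distance between beaker and pot below 0.006 m and z of beaker in the frame of pot between 0.0225 and 0.0315 m and value of joint sleeve above 0.0033 m and angle between beaker's own z axis and vertical below 0.1 rad and linear speed of beaker below 0.03 m/s), for 0.2 s.
At the end, for the whole second after the job is handed in: Spatula flat and still on the cork mat, its centre of mass within the outline. Beaker upright (0.1 rad) and centred (6 mm) in the pot, underside 22.5 to 31.5 mm above the pot's (rim within the white band). Pot upright and within 40 mm of its start. All released and at rest (all of step 1 and all of step 2 and angle between pot's own z axis and vertical below 0.08 rad and distance of pot from where it was at the start of the episode below 0.04 m and contact force between beaker and the fingers below 0.1 N); the robot touches nothing.
It fails at once if the beaker is pushed past the band and jams (grip disc pressed more than 14 mm) (value of joint sleeve above 0.014 m).
It fails at once if the beaker is dropped or slammed into the pot (grip disc moves faster than 0.15 m/s) (velocity of joint sleeve above 0.15 m/s).
It fails at once if the beaker is forced into the pot with more than 30 N (contact force between beaker and pot above 30 N).
It fails at once if another thing on the counter is pushed 30 mm or more out of its place (distance of any of canister, mixer, beater_a, beater_b, mug, shaker from where it was at the start of the episode above 0.03 m).
It also fails if it takes over 64 s, if anything falls off the work surface, if the arm or the gripper's body presses on something with over 40 N, if the wrist force passes 120 N, or if a joint passes its speed limit or range.

## Working session

There is one attempt and no reset: what is moved stays moved. The work goes in short steps, Python scripts to look and compute and a shell command to move; the robot and the scene stay as the last step left them, time stands still between calls to the robot, and variables do not carry over. Pictures are saved under pics/ and viewed, at most 11 in all, crops included, and the job is handed in when it is done.

```bash
mkdir -p pics; ls
python3 - <<'E'
from plant import arm
import cv2,json
s=arm.get_state();print({k:s[k] for k in("clock","eef_pos","orientation","opening","wrist_force")})
for n in("top","side"):
    cv2.imwrite(f"pics/{n}0.png",arm.grab_frame(n));c=arm.calibration(n);print(n,c)
print(arm.calibration("wrist"))
E
```

```text
pics
{'clock': 0.0, 'eef_pos': array([0.25910959, 0.56829809, 0.19999711]), 'orientation': array([-6.66802204e-01, -3.06976105e+00,  2.25047741e-03]), 'opening': 0.08554910423870861, 'wrist_force': array([-0.80168161,  0.64386855, -0.05350095])}
top {'camera_matrix': array([[477.55074889,   0.        , 327.41685135],
       [  0.        , 477.55074889, 240.47868645],
       [  0.        ,   0.        ,   1.        ]]), 'eye': array([ 0.39238902, -0.01508156,  1.32998871]), 'rotation': array([ 0.078749  , -0.05441444, -1.59674481])}
side {'camera_matrix': array([[454.23332379,   0.        , 320.70389671],
       [  0.        , 454.23332379, 244.98087389],
       [  0.        ,   0.        ,   1.        ]]), 'eye': array([ 0.20176764, -0.83387586,  0.55357587]), 'rotation': array([ 1.06497614, -0.18949343, -0.28556855])}
{'camera_matrix': array([[353.22147692,   0.        , 323.73292859],
       [  0.        , 353.22147692, 241.45297111],
       [  0.        ,   0.        ,   1.        ]]), 'hand_eye': array([[-7.18878066e-04,  9.54708831e-01,  2.97540805e-01,
         7.47936642e-02],
       [ 9.99999597e-01,  5.26231407e-04,  7.27564088e-04,
        -1.43632537e-04],
       [ 5.38036544e-04,  2.97541208e-01, -9.54708825e-01,
        -1.72242151e-01],
       [ 0.00000000e+00,  0.00000000e+00,  0.00000000e+00,
         1.00000000e+00]])}
```

View pics/top0.png

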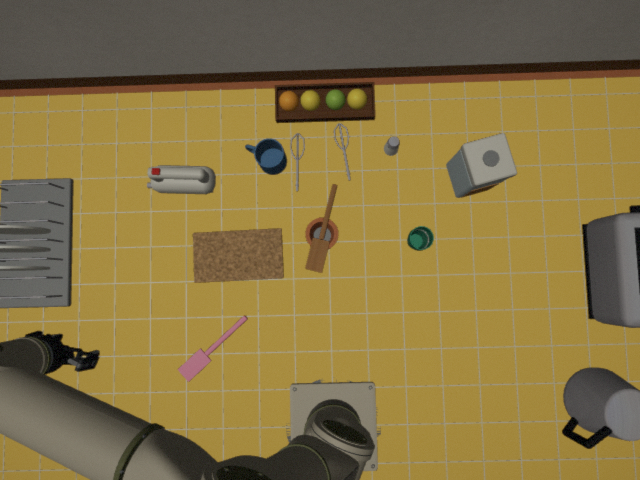

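View pics/side0.png

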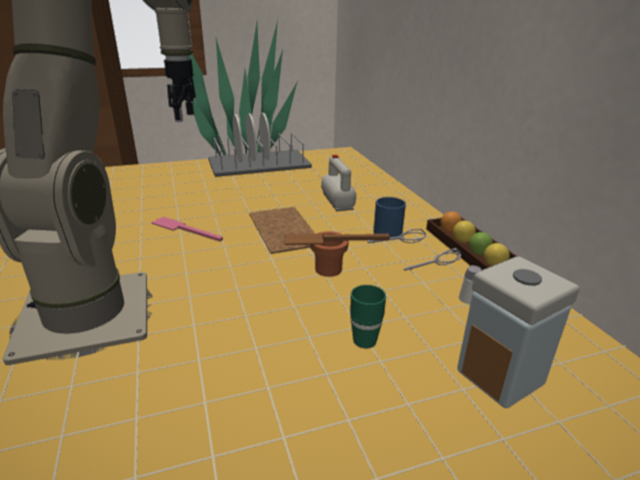

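The top view shows the spatula from its handle end at (334,186) to its blade end at (315,270). The pot is at (322,234), the beaker rim near (420,238), and the mat spans (193..285, 229..283). The pink spatula is the look-alike.

```bash
cat > h.py <<'E'
import numpy as np,cv2
from scipy.spatial.transform import Rotation as R
from plant import arm
def cam(n,pose=None):
    c=arm.calibration(n);K=c["camera_matrix"]
    if n!="wrist": return K,R.from_rotvec(c["rotation"]).as_matrix(),np.array(c["eye"])
    p,o=pose;H=c["hand_eye"];Rt=R.from_rotvec(o).as_matrix()
    return K,Rt@H[:3,:3],Rt@H[:3,3]+p
def ray(C,uv,z):
    K,Rm,e=C;uv=np.atleast_2d(uv).astype(float)
    d=np.c_[(uv[:,0]-K[0,2])/K[0,0],-(uv[:,1]-K[1,2])/K[1,1],-np.ones(len(uv))]@Rm.T
    return e+d*((z-e[2])/d[:,2])[:,None]
def proj(C,P):
    K,Rm,e=C;p=(np.atleast_2d(P)-e)@Rm
    return np.c_[K[0,0]*p[:,0]/-p[:,2]+K[0,2],K[1,1]*p[:,1]/p[:,2]+K[1,2]]
def circ(c,r,z,n=60):
    t=np.linspace(0,2*np.pi,n);return np.c_[c[0]+r*np.cos(t),c[1]+r*np.sin(t),z+0*t]
E
python3 - <<'E'
from h import *
np.set_printoptions(precision=4,suppress=True)
C=cam("top");im=cv2.imread("pics/top0.png")
print("spat ends",ray(C,[[334,186]],.092),ray(C,[[315.5,270.5]],.086))
print("pot",ray(C,[[322,234]],.08),"beaker",ray(C,[[421,238]],.105))
print("mat",ray(C,[[193,233],[283,229],[285,278],[194,283]],.008))
hsv=cv2.cvtColor(im,cv2.COLOR_BGR2HSV)
for n,(u,v) in dict(spat=(317,257),handle=(330,205),pot=(334,236),pot2=(309,236),bk=(413,240),bk2=(425,235)).items(): print(n,hsv[v,u])
cv2.imwrite("pics/crop0.png",cv2.resize(im[170:290,290:450],None,fx=5,fy=5,interpolation=cv2.INTER_CUBIC))
E
```

```text
spat ends [[ 0.6405 -0.0184  0.092 ]] [[0.4205 0.0358 0.086 ]]
pot [[0.516  0.0166 0.08  ]] beaker [[ 0.4961 -0.2379  0.105 ]]
mat [[0.536  0.3789 0.008 ]
 [0.5401 0.1268 0.008 ]
 [0.4038 0.1238 0.008 ]
 [0.3967 0.3765 0.008 ]]
spat [ 14 139 117]
handle [ 15 158 108]
pot [ 10 157 135]
pot2 [ 11 163 111]
bk [ 78 146 105]
bk2 [ 76 128  64]
```

View pics/crop0.png

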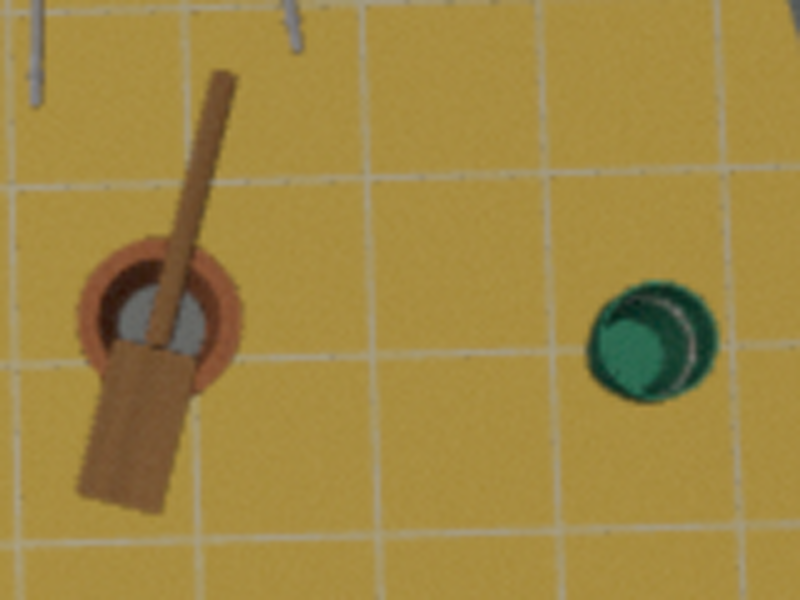

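The crop (5x, offset 290,170) puts the pot lip centre at about (322,233.6) and the beaker rim centre at about (421.4,238.2). The spatula handle end is at (334.8,184.6) and the blade end at (314,270.6).

Run:
```python
from h import *
np.set_printoptions(precision=4,suppress=True)
C=cam("top")
h=ray(C,[[334.8,184.4]],.090)[0];b=ray(C,[[314,270.8]],.086)[0]
d=(b-h)[:2];L=np.linalg.norm(d);d/=L;m=(h+b)[:2]/2;o=m+d*(.134-.1175)
print("L",L,"dir",d,np.degrees(np.arctan2(d[1],d[0])),"origin",o)
for g in(-.06,-.07,-.08):print("grip",g,o+d*g)
print("pot",ray(C,[[322,233.6]],.08),"beaker",ray(C,[[421.4,238.2]],.105))
T=R.from_rotvec(arm.get_state()["orientation"]).as_matrix();print(T)
n=np.array([-d[1],d[0]]);a=np.degrees(np.arctan2(*T[:2,1][::-1]));print("yaw of tool y",a,"normal",np.degrees(np.arctan2(n[1],n[0])))
```

```text
L 0.2332929455966325 dir [-0.9659  0.2587] 165.0043001004864 origin [0.5165 0.0138]
grip -0.06 [ 0.5745 -0.0017]
grip -0.07 [ 0.5841 -0.0043]
grip -0.08 [ 0.5938 -0.0069]
pot [[0.517  0.0166 0.08  ]] beaker [[ 0.4955 -0.2389  0.105 ]]
[[-0.9099  0.4148 -0.0005]
 [ 0.4148  0.9099 -0.0012]
 [-0.     -0.0013 -1.    ]]
yaw of tool y 65.49058919484568 normal -104.99569989951364
```

```bash
python3 -m handwheel '[{"linear":[0.027,-0.048,0],"delta_rot":[0,0,3]},{"linear":[0.027,-0.048,0],"delta_rot":[0,0,3]},{"linear":[0.027,-0.048,0],"delta_rot":[0,0,3.5]},{"linear":[0.027,-0.048,0],"delta_rot":[0,0,0]},{"linear":[0.027,-0.048,0],"delta_rot":[0,0,0]},{"linear":[0.027,-0.048,0],"delta_rot":[0,0,0]},{"linear":[0.027,-0.048,0],"delta_rot":[0,0,0]},{"linear":[0.027,-0.048,0],"delta_rot":[0,0,0]},{"linear":[0.027,-0.048,0],"delta_rot":[0,0,0]},{"linear":[0.027,-0.048,0],"delta_rot":[0,0,0]}]' 0.1 40
python3 -m handwheel '[{"linear":[0.028,-0.045,0],"delta_rot":[0,0,0]},{"linear":[0.028,-0.045,0],"delta_rot":[0,0,0]},{"linear":[0,0,0],"delta_rot":[0,0,0]},{"linear":[0,0,0],"delta_rot":[0,0,0]},{"linear":[0,0,0],"delta_rot":[0,0,0]}]'
python3 - <<'E'
from h import *
s=arm.get_state();im=arm.grab_frame("wrist")
cv2.imwrite("pics/w1.png",im);np.savez("w1.npz",p=s["eef_pos"],o=s["orientation"])
C=cam("wrist",(s["eef_pos"],s["orientation"]))
print(s["eef_pos"],s["orientation"],"expected pot rim px",proj(C,[[.517,.0166,.08]]),"handle",proj(C,[[.584,-.0043,.092]]))
E
```

```text
clock: 1.35
eef_pos: [0.5298, 0.0871, 0.2007]
orientation: [-0.41, -3.115, -0.0]
wrist_force: [0.5, 0.8, -0.4]
opening: 0.047
grip_force: 0.0
clock: 1.98
eef_pos: [0.5849, 0.0002, 0.2007]
orientation: [-0.407, -3.115, -0.001]
wrist_force: [0.0, -0.4, -0.8]
opening: 0.0468
grip_force: 0.0
[5.84906354e-01 1.59431276e-04 2.00748571e-01] [-4.07200854e-01 -3.11466324e+00 -1.02694476e-03] expected pot rim px [[322.30617131 138.03972368]] handle [[318.80182174 227.08422781]]
```

View pics/w1.png

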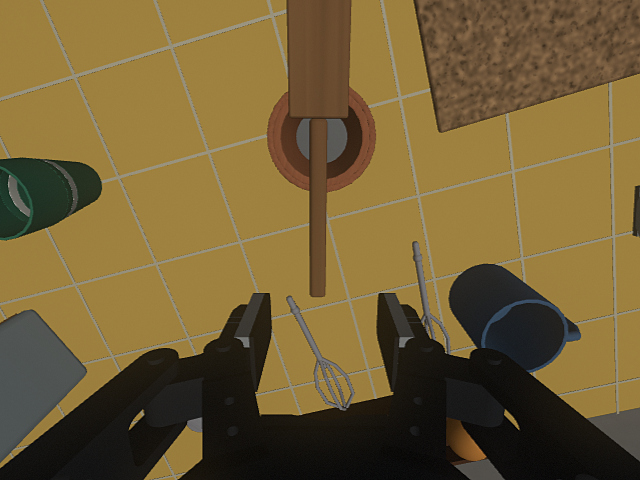

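The wrist view shows the handle running straight up and down from its end at (317,296) to the junction at (318.5,118). The pot lip centre is at (321.5,137), as predicted.

Run:
```python
from h import *
np.set_printoptions(precision=4,suppress=True)
f=np.load("w1.npz");C=cam("wrist",(f["p"],f["o"]))
e=ray(C,[[317,297]],.086)[0];j=ray(C,[[318.5,118]],.089)[0];print(e,j,np.linalg.norm(e-j))
d=(j-e)/np.linalg.norm(j-e);print("yaw",np.degrees(np.arctan2(d[1],d[0])),"grip -0.072",e+d*.062,"origin",e+d*.134)
print("pot",ray(C,[[321.5,137]],.08))
T=R.from_rotvec(f["o"]).as_matrix();print("tool y yaw",np.degrees(np.arctan2(T[1,1],T[0,1])))
```

```text
[ 0.6475 -0.0233  0.086 ] [0.502  0.0177 0.089 ] 0.15122364665964047
yaw 164.28529739764494 grip -0.072 [ 0.5879 -0.0065  0.0872] origin [0.5186 0.013  0.0887]
pot [[0.5161 0.0162 0.08  ]]
tool y yaw 75.10315618271495
```

```bash
python3 -m handwheel '[{"linear":[0.002,-0.006,-0.03],"delta_rot":[0,0,0]},{"linear":[0,0,-0.04],"delta_rot":[0,0,0]},{"linear":[0,0,-0.03],"delta_rot":[0,0,0]},{"linear":[0,0,-0.015],"delta_rot":[0,0,0]},{"linear":[0,0,-0.008],"delta_rot":[0,0,0]},{"linear":[0,0,0],"delta_rot":[0,0,0]}]'
python3 -m handwheel '[{"linear":[0,0,0],"delta_rot":[0,0,0]},{"linear":[0,0,0],"delta_rot":[0,0,0]},{"linear":[0,0,0],"delta_rot":[0,0,0]},{"linear":[0,0,0],"delta_rot":[0,0,0]},{"linear":[0,0,0],"delta_rot":[0,0,0]},{"linear":[0,0,0],"delta_rot":[0,0,0]}]' -1 40
```

```text
clock: 2.78
eef_pos: [0.5875, -0.0071, 0.0782]
orientation: [0.41, 3.114, 0.0]
wrist_force: [-0.1, 0.1, 0.9]
opening: 0.0469
grip_force: 0.0
clock: 3.52
eef_pos: [0.5873, -0.0073, 0.0778]
orientation: [-0.41, -3.115, -0.0]
wrist_force: [0.3, -1.0, 0.1]
opening: -0.0002
grip_force: 0.0
```

The fingers closed on nothing, so I'm looking before I move again.

Run:
```python
from h import *
a=arm.grab_frame("wrist")
b=arm.grab_frame("side")[200:290,250:430]
b=cv2.resize(b,(640,320),interpolation=cv2.INTER_CUBIC)
cv2.imwrite("pics/m1.png",cv2.resize(np.vstack([a,b]),None,fx=.74,fy=.74,interpolation=cv2.INTER_AREA))
```

```text
(no output)
```

View pics/m1.png

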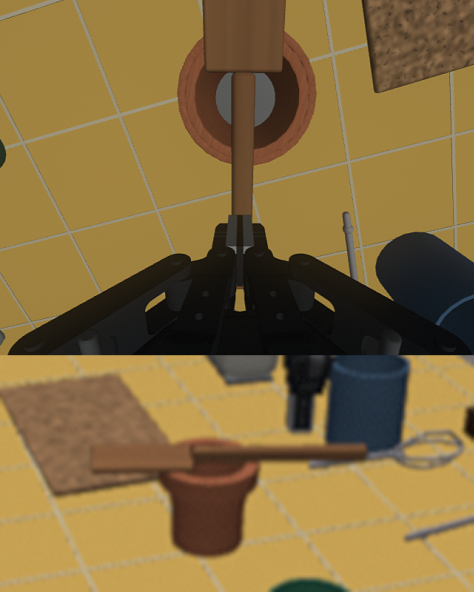

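Run:
```python
from h import *
np.set_printoptions(precision=4,suppress=True)
C=cam("side");print("side: tcp tip seen at (364,228.5); proj:")
for P in([.5873,-.0073,.0778],[.5873,-.0073,.1],[.5879,-.0065,.086],[.6475,-.0233,.086],[.517,.0165,.08]):print(P,proj(C,[P])[0])
s=arm.get_state();W=cam("wrist",(s["eef_pos"],s["orientation"]))
print(s["eef_pos"],s["wrist_force"],s["opening"])
for P in(s["eef_pos"],[.5879,-.0065,.092],[.517,.0165,.08]):print("wrist",proj(W,[P])[0]*.74)
```

```text
side: tcp tip seen at (364,228.5); proj:
[0.5873, -0.0073, 0.0778] [361.9029 241.0271]
[0.5873, -0.0073, 0.1] [362.4843 232.2276]
[0.5879, -0.0065, 0.086] [362.2209 237.6057]
[0.6475, -0.0233, 0.086] [389.4992 237.3351]
[0.517, 0.0165, 0.08] [329.0266 239.7068]
[ 0.5873 -0.0073  0.0778] [-0.7596  0.2159 -0.4767] 0.00012204727764677514
wrist [240.2572 206.9708]
wrist [241.7041 216.1325]
wrist [247.9543  98.6053]
```

Run:
```python
from h import *
np.set_printoptions(precision=4,suppress=True)
s=arm.get_state();W=cam("wrist",(s["eef_pos"],s["orientation"]));S=cam("side")
a=arm.grab_frame("wrist");b=arm.grab_frame("side")
for dz in(0,.01,.015,.02,.03,.04):
    P=s["eef_pos"]+[0,0,dz];print(dz,proj(W,[P])[0],proj(S,[P])[0])
print("wrist gray col 316,324,332");g=a.mean(2).astype(int)
for r in range(270,330,4):print(r,g[r,310:340:4])
g=b.mean(2).astype(int)
for r in range(214,246,2):print(r,g[r,352:376:2])
```

```text
0 [324.6719 279.6903] [361.8823 241.0243]
0.01 [324.7152 287.6798] [362.1426 237.083 ]
0.015 [324.7386 292.0064] [362.2737 235.0986]
0.02 [324.7633 296.5795] [362.4053 233.1049]
0.03 [324.8173 306.5544] [362.6706 229.0896]
0.04 [324.8782 317.8118] [362.9383 225.0364]
wrist gray col 316,324,332
270 [119  44  67  73  73  74  77  75]
274 [119  41  68  72  74  74  76  75]
278 [118  41  67  70  74  74  77  75]
282 [119  42  68  71  73  73  76  75]
286 [119  43  67  70  74  73  76  75]
290 [74 42 53 43 42 57 58 56]
294 [55 57 58 26 24 57 57 56]
298 [56 55 57 25 25 56 56 55]
302 [56 56 56 27 28 57 56 56]
306 [56 54 57 24 24 55 57 55]
310 [56 55 57 24 24 56 55 56]
314 [55 55 57 25 23 55 55 56]
318 [55 54 57 23 23 56 53 54]
322 [55 55 56 22 24 56 55 52]
326 [55 54 57 19 23 54 54 55]
214 [148 148 147 146  51  17  13  20  18  48  79 101]
216 [147 148 147 141  73  37  19  18  43 135 150 102]
218 [148 148 148 130  73  32  23  20  52 139 151  97]
220 [147 147 147 129  72  31  22  19  59 139 150  88]
222 [147 147 150 116  72  29  24  16  67 141 148  79]
224 [147 147 148 108  72  25  30  16  77 144 146  69]
226 [147 147 149 117  74  17  20  17  86 153 144  61]
228 [147 148 150 143  90  63  65  62 105 156 145  57]
230 [145 148 148 148 139 132 133 132 143 149 144  50]
232 [148 147 147 148 149 149 149 148 147 148 143  57]
234 [117 116 116 117 116 116 114 104 106 106 108  81]
236 [70 70 69 71 70 68 69 67 68 67 69 70]
238 [43 43 43 43 43 44 43 45 43 43 44 46]
240 [ 99  98  99  98  97  98  98  98 110 100  89  75]
242 [148 148 148 147 148 148 148 143 103 100  97 102]
244 [148 148 147 147 148 148 149 149 148 153 149 149]
```

Run:
```python
from h import *
np.set_printoptions(precision=4,suppress=True)
s=arm.get_state();S=cam("side")
f=np.load("w1.npz")
for nm,p,o,ys in(("shut",s["eef_pos"],s["orientation"],(0,)),("47mm",f["p"],f["o"],(-.0234,.0234))):
    W=cam("wrist",(p,o));T=R.from_rotvec(o).as_matrix()
    for y in ys:
        for dz in(0,.01,.02,.025,.03,.035,.04): print(nm,y,dz,[proj(W,[p+T@[x,y,-dz]])[0].round(1) for x in(-.011,0,.011)], proj(S,[p+T@[0,0,-dz]+[0,-.01,0]])[0].round(1) if nm=="shut" else "")
```

```text
shut 0 0 [array([324.7, 298.6]), array([324.7, 279.7]), array([324.7, 260.1])] [363.7 243. ]
shut 0 0.01 [array([324.7, 307.4]), array([324.7, 287.7]), array([324.7, 267.2])] [363.9 239. ]
shut 0 0.02 [array([324.8, 317.2]), array([324.8, 296.6]), array([324.8, 275.1])] [364.2 235. ]
shut 0 0.025 [array([324.8, 322.6]), array([324.8, 301.4]), array([324.8, 279.4])] [364.3 233. ]
shut 0 0.03 [array([324.8, 328.2]), array([324.8, 306.6]), array([324.8, 284. ])] [364.5 231. ]
shut 0 0.035 [array([324.8, 334.2]), array([324.8, 312. ]), array([324.8, 288.8])] [364.6 229. ]
shut 0 0.04 [array([324.9, 340.6]), array([324.9, 317.8]), array([324.9, 294. ])] [364.8 226.9]
47mm -0.0234 0 [array([281.2, 298.6]), array([280.4, 279.7]), array([279.6, 260.2])] 
47mm -0.0234 0.01 [array([278.9, 307.4]), array([278.1, 287.7]), array([277.2, 267.2])] 
47mm -0.0234 0.02 [array([276.4, 317.3]), array([275.5, 296.6]), array([274.5, 275.1])] 
47mm -0.0234 0.025 [array([275. , 322.6]), array([274. , 301.4]), array([273. , 279.4])] 
47mm -0.0234 0.03 [array([273.6, 328.3]), array([272.5, 306.6]), array([271.4, 284. ])] 
47mm -0.0234 0.035 [array([272. , 334.3]), array([270.9, 312. ]), array([269.8, 288.9])] 
47mm -0.0234 0.04 [array([270.4, 340.6]), array([269.2, 317.8]), array([268., 294.])] 
47mm 0.0234 0 [array([368.2, 298.5]), array([368.9, 279.7]), array([369.7, 260.1])] 
47mm 0.0234 0.01 [array([370.5, 307.4]), array([371.4, 287.7]), array([372.3, 267.2])] 
47mm 0.0234 0.02 [array([373.1, 317.2]), array([374.1, 296.6]), array([375.1, 275.1])] 
47mm 0.0234 0.025 [array([374.5, 322.6]), array([375.5, 301.4]), array([376.6, 279.4])] 
47mm 0.0234 0.03 [array([376. , 328.2]), array([377.1, 306.5]), array([378.2, 283.9])] 
47mm 0.0234 0.035 [array([377.6, 334.2]), array([378.8, 312. ]), array([379.9, 288.8])] 
47mm 0.0234 0.04 [array([379.3, 340.6]), array([380.5, 317.8]), array([381.8, 294. ])]
```

Both cameras put the real fingertips about 36 mm behind the reported TCP, so they closed above the handle. I'll allow for that offset: open, go 36 mm lower and grip.

```bash
python3 -m handwheel '[{"linear":[0,0,0],"delta_rot":[0,0,0]},{"linear":[0,0,0],"delta_rot":[0,0,0]},{"linear":[0,0,0],"delta_rot":[0,0,0]},{"linear":[0,0,0],"delta_rot":[0,0,0]},{"linear":[0,0,-0.012],"delta_rot":[0,0,0]},{"linear":[0,0,-0.012],"delta_rot":[0,0,0]},{"linear":[0,0,-0.012],"delta_rot":[0,0,0]},{"linear":[0,0,0],"delta_rot":[0,0,0]}]' 0.1 40
python3 -m handwheel '[{"linear":[0,0,0],"delta_rot":[0,0,0]},{"linear":[0,0,0],"delta_rot":[0,0,0]},{"linear":[0,0,0],"delta_rot":[0,0,0]},{"linear":[0,0,0],"delta_rot":[0,0,0]},{"linear":[0,0,0],"delta_rot":[0,0,0]},{"linear":[0,0,0],"delta_rot":[0,0,0]}]' -1 40
```

```text
clock: 4.72
eef_pos: [0.5863, -0.0074, 0.0404]
orientation: [-0.41, -3.112, 0.001]
wrist_force: [0.3, -0.4, -0.0]
opening: 0.0468
grip_force: 0.0
clock: 5.48
eef_pos: [0.5877, -0.0073, 0.0422]
orientation: [0.41, 3.114, 0.0]
wrist_force: [2.2, -0.6, 3.7]
opening: 0.0129
grip_force: 43.2
```

```bash
python3 -m handwheel '[{"linear":[0,0,0.015],"delta_rot":[0,0,0]},{"linear":[0,0,0.025],"delta_rot":[0,0,0]},{"linear":[0,0,0.02],"delta_rot":[0,0,0]},{"linear":[-0.004,0.03,0],"delta_rot":[0,0,0]},{"linear":[-0.006,0.045,0],"delta_rot":[0,0,0]},{"linear":[-0.007,0.05,0],"delta_rot":[0,0,0]},{"linear":[-0.007,0.05,0],"delta_rot":[0,0,0]},{"linear":[-0.005,0.04,0],"delta_rot":[0,0,0]},{"linear":[-0.003,0.022,0],"delta_rot":[0,0,0]},{"linear":[0,0,0],"delta_rot":[0,0,0]}]'
python3 -m handwheel '[{"linear":[0,0,0],"delta_rot":[0,0,0]},{"linear":[0,0,-0.03],"delta_rot":[0,0,0]},{"linear":[0,0,-0.03],"delta_rot":[0,0,0]},{"linear":[0,0,-0.03],"delta_rot":[0,0,0]},{"linear":[0,0,-0.02],"delta_rot":[0,0,0]},{"linear":[0,0,0],"delta_rot":[0,0,0]}]'
python3 - <<'E'
from h import *
a=arm.grab_frame("top")[200:320,160:360];b=arm.grab_frame("side")[190:270,230:430]
cv2.imwrite("pics/m2.png",np.vstack([cv2.resize(x,None,fx=3,fy=3,interpolation=cv2.INTER_CUBIC)for x in(a,b)])[:600])
E
```

```text
clock: 6.72
eef_pos: [0.5549, 0.2308, 0.102]
orientation: [-0.407, -3.115, -0.0]
wrist_force: [0.4, -0.9, -1.1]
opening: 0.0129
grip_force: 42.6
clock: 7.48
eef_pos: [0.5547, 0.2282, -0.0093]
orientation: [-0.412, -3.113, 0.003]
wrist_force: [-0.1, 0.4, -0.2]
opening: 0.0133
grip_force: 42.6
```

View pics/m2.png

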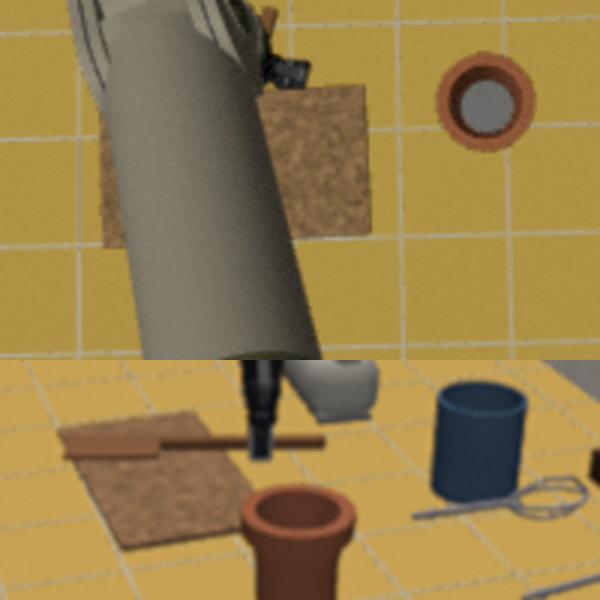

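The spatula is held level over the mat and the pot is undisturbed, with its lip centre at crop (487,102) in the top view. Now I'll lower the last 20 mm.

```bash
python3 -m handwheel '[{"linear":[0,0,-0.008],"delta_rot":[0,0,0]},{"linear":[0,0,-0.006],"delta_rot":[0,0,0]},{"linear":[0,0,-0.004],"delta_rot":[0,0,0]},{"linear":[0,0,0],"delta_rot":[0,0,0]},{"linear":[0,0,0],"delta_rot":[0,0,0]}]'
python3 -m handwheel '[{"linear":[0,0,-0.0015],"delta_rot":[0,0,0]},{"linear":[0,0,0],"delta_rot":[0,0,0]},{"linear":[0,0,0],"delta_rot":[0,0,0]}]'
```

```text
clock: 8.2
eef_pos: [0.5554, 0.2297, -0.026]
orientation: [0.41, 3.115, 0.0]
wrist_force: [-0.3, 1.2, -0.1]
opening: 0.0128
grip_force: 42.6
clock: 8.57
eef_pos: [0.5553, 0.2298, -0.0276]
orientation: [0.41, 3.115, 0.0]
wrist_force: [-0.9, 0.5, -0.4]
opening: 0.0129
grip_force: 42.6
```

```bash
python3 -m handwheel '[{"linear":[0,0,-0.0015],"delta_rot":[0,0,0]},{"linear":[0,0,0],"delta_rot":[0,0,0]},{"linear":[0,0,0],"delta_rot":[0,0,0]}]'
python3 -m handwheel '[{"linear":[0,0,-0.001],"delta_rot":[0,0,0]},{"linear":[0,0,0],"delta_rot":[0,0,0]},{"linear":[0,0,0],"delta_rot":[0,0,0]}]'
```

```text
clock: 8.95
eef_pos: [0.5553, 0.2297, -0.0292]
orientation: [-0.41, -3.115, -0.0]
wrist_force: [-0.1, -0.0, -0.3]
opening: 0.0127
grip_force: 42.6
clock: 9.32
eef_pos: [0.5554, 0.2298, -0.0297]
orientation: [0.41, 3.115, 0.001]
wrist_force: [-1.6, -0.8, 5.8]
opening: 0.0126
grip_force: 43.4
```

Contact at 5.8 N. I'll release and rise.

```bash
python3 -m handwheel '[{"linear":[0,0,0],"delta_rot":[0,0,0]},{"linear":[0,0,0],"delta_rot":[0,0,0]},{"linear":[0,0,0],"delta_rot":[0,0,0]},{"linear":[0,0,0],"delta_rot":[0,0,0]},{"linear":[0,0,0.03],"delta_rot":[0,0,0]},{"linear":[0,0,0.05],"delta_rot":[0,0,0]},{"linear":[0,0,0.05],"delta_rot":[0,0,0]},{"linear":[0,0,0.05],"delta_rot":[0,0,0]},{"linear":[0,0,0.02],"delta_rot":[0,0,0]}]' 0 40
python3 - <<'E'
from h import *
C=cam("top");print("beaker approach px etc")
s=arm.get_state();print(s["eef_pos"],s["q"])
E
```

```text
clock: 10.45
eef_pos: [0.5565, 0.2301, 0.1732]
orientation: [0.41, 3.111, 0.004]
wrist_force: [-0.1, 0.3, -0.3]
opening: 0.0428
grip_force: 0.0
beaker approach px etc
[0.55647705 0.23011798 0.17318805] [-0.70372875  0.29526088  0.28909799  1.58332241 -0.08742244  1.27127495
  0.90760686]
```

```bash
python3 -m handwheel '[{"linear":[-0.006,-0.048,0.01],"delta_rot":[0,0,0]},{"linear":[-0.006,-0.05,0.01],"delta_rot":[0,0,0]},{"linear":[-0.006,-0.05,0.01],"delta_rot":[0,0,0]},{"linear":[-0.006,-0.05,0],"delta_rot":[0,0,0]},{"linear":[-0.006,-0.05,0],"delta_rot":[0,0,0]},{"linear":[-0.006,-0.05,0],"delta_rot":[0,0,0]},{"linear":[-0.006,-0.05,0],"delta_rot":[0,0,0]},{"linear":[-0.006,-0.05,0],"delta_rot":[0,0,0]},{"linear":[-0.006,-0.045,0],"delta_rot":[0,0,0]},{"linear":[-0.006,-0.025,0],"delta_rot":[0,0,0]}]' 1 40
python3 -m handwheel '[{"linear":[0,0,0],"delta_rot":[0,0,0]},{"linear":[0,0,0],"delta_rot":[0,0,0]},{"linear":[0,0,0],"delta_rot":[0,0,0]},{"linear":[0,0,0],"delta_rot":[0,0,0]}]'
python3 - <<'E'
from h import *
np.set_printoptions(precision=4,suppress=True)
s=arm.get_state();im=arm.grab_frame("wrist");t=arm.grab_frame("top")
np.savez("w2.npz",p=s["eef_pos"],o=s["orientation"])
C=cam("wrist",(s["eef_pos"],s["orientation"]));print(s["eef_pos"],s["orientation"])
c=(.4955,-.239)
for z,r,col in((.105,.031,(0,0,255)),(0,.022,(255,0,255))):
    cv2.polylines(im,[proj(C,circ(c,r,z)).round().astype(int)],True,col,1)
a=cv2.resize(t[200:320,160:360],(400,240))
im[:240,640-0:]=0
cv2.imwrite("pics/w2.png",np.hstack([im[:,:],np.zeros((480,0,3),np.uint8)]));cv2.imwrite("pics/t2.png",t)
E
```

```text
clock: 11.7
eef_pos: [0.4944, -0.241, 0.1998]
orientation: [0.415, 3.114, -0.001]
wrist_force: [-0.5, 0.3, -0.7]
opening: 0.0854
grip_force: 0.0
clock: 12.2
eef_pos: [0.4956, -0.2374, 0.1998]
orientation: [-0.408, -3.115, -0.001]
wrist_force: [0.4, -0.4, 0.3]
opening: 0.0855
grip_force: 0.0
[ 0.4956 -0.2374  0.1998] [-0.4081 -3.115  -0.0005]
```

View pics/w2.png

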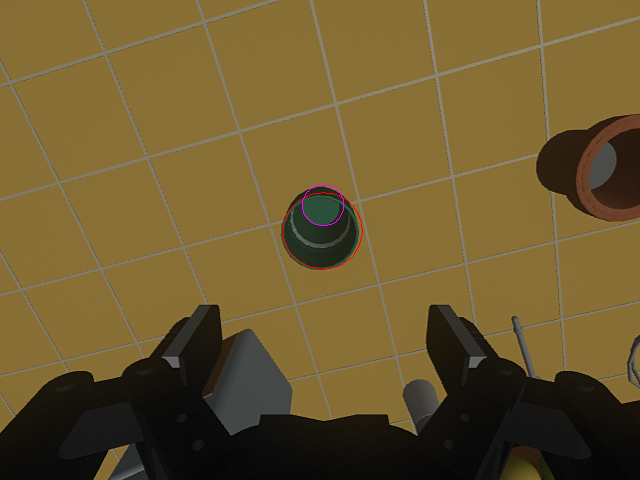

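```bash
cat >> h.py <<'E'
def fit(C,mask,rings,c0):
    """xy of a stack of rings (r,z) whose projected hull best matches the mask, by IoU"""
    from scipy.optimize import minimize
    M=cv2.resize(mask,None,fx=4,fy=4,interpolation=cv2.INTER_LINEAR)>127
    def cost(c):
        h=cv2.convexHull(np.vstack([proj(C,circ(c/100,r,z)) for r,z in rings]).astype(np.float32))
        m=np.zeros(M.shape,np.uint8);cv2.fillPoly(m,[np.round(((h+.5)*4-.5)*16).astype(np.int32)],1,shift=4);m=m>0
        return -(m&M).sum()/(m|M).sum()
    r=minimize(cost,np.array(c0)*100,method="Nelder-Mead",options=dict(initial_simplex=100*(np.array(c0)+np.array([[0,0],[.006,0],[0,.006]]))))
    return r.x/100,-r.fun
def blob(mask,uv):
    n,l,st,ce=cv2.connectedComponentsWithStats(mask,connectivity=4);k=l[int(uv[1]),int(uv[0])]
    m=(l==k).astype(np.uint8)*255
    cs,_=cv2.findContours(m,cv2.RETR_EXTERNAL,cv2.CHAIN_APPROX_NONE);cv2.drawContours(m,cs,-1,255,-1);return m
BK=[(.031,.105),(.031,.065),(.022,0)];POT=[(.044,.08),(.044,.06),(.032,0)]
E
python3 - <<'E'
from h import *
np.set_printoptions(precision=4,suppress=True)
f=np.load("w2.npz");W=cam("wrist",(f["p"],f["o"]));T=cam("top")
s=arm.get_state();w=arm.grab_frame("wrist");t=cv2.imread("pics/t2.png");t0=cv2.imread("pics/top0.png");w1=cv2.imread("pics/w1.png")
def hs(im):return cv2.cvtColor(im,cv2.COLOR_BGR2HSV)
def green(im):return cv2.morphologyEx(cv2.inRange(hs(im),(50,40,10),(100,255,255)),cv2.MORPH_CLOSE,np.ones((5,5)))
def terra(im):return cv2.inRange(hs(im),(0,80,30),(13,255,190))
c=(.4955,-.239)
print("beaker wrist",fit(W,blob(green(w),(322,210)),BK,c),"top0",fit(T,blob(green(t0),(420,240)),BK,c))
for n,im in(("t2",t),("t0",t0)):
    m=terra(im);print("pot",n,fit(T,blob(m,(335,236)),POT,(.5165,.0165)))
cv2.imwrite("pics/t2c.png",cv2.resize(t[170:310,160:360],None,fx=4,fy=4,interpolation=cv2.INTER_CUBIC))
E
```

```text
beaker wrist (array([ 0.4965, -0.2413]), np.float64(0.9139719931313034)) top0 (array([ 0.4983, -0.2396]), np.float64(0.8757984386089425))
pot t2 (array([0.5174, 0.0177]), np.float64(0.8933826093020013))
pot t0 (array([0.518 , 0.0142]), np.float64(0.20394782729999303))
```

View pics/t2c.png

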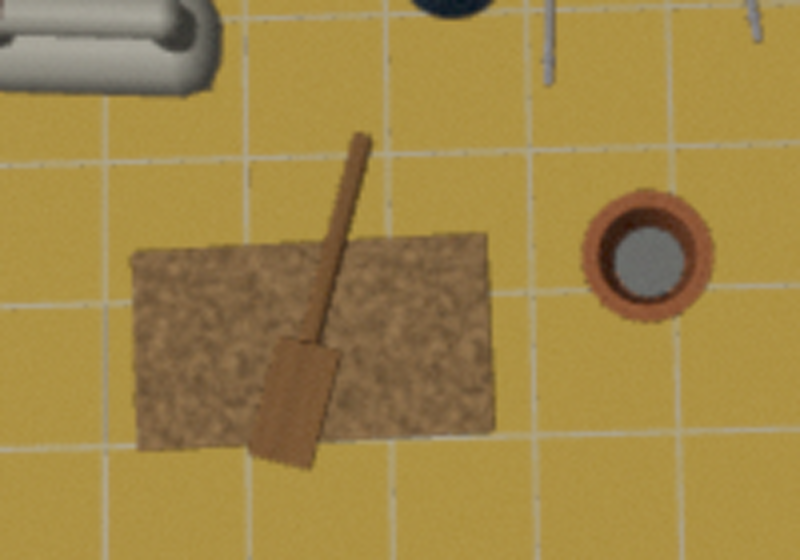

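The spatula lies flat on the mat, with its junction at (315,340) in the crop and its centre of mass well inside the outline. The pot lip is centred at (648,255). In the wrist view the beaker rim sits about 2 px left of my red prediction, so I'll shift y by -3 mm and descend.

```bash
python3 -m handwheel '[{"linear":[0,-0.003,-0.02],"delta_rot":[0,0,0]},{"linear":[0,0,-0.03],"delta_rot":[0,0,0]},{"linear":[0,0,-0.03],"delta_rot":[0,0,0]},{"linear":[0,0,-0.03],"delta_rot":[0,0,0]},{"linear":[0,0,-0.03],"delta_rot":[0,0,0]},{"linear":[0,0,-0.02],"delta_rot":[0,0,0]},{"linear":[0,0,-0.006],"delta_rot":[0,0,0]},{"linear":[0,0,0],"delta_rot":[0,0,0]}]'
python3 -m handwheel '[{"linear":[0,0,0],"delta_rot":[0,0,0]},{"linear":[0,0,0],"delta_rot":[0,0,0]},{"linear":[0,0,0],"delta_rot":[0,0,0]},{"linear":[0,0,0],"delta_rot":[0,0,0]},{"linear":[0,0,0],"delta_rot":[0,0,0]}]' -1 40
python3 - <<'E'
from h import *
s=arm.get_state();np.savez("w3.npz",p=s["eef_pos"],o=s["orientation"]);im=arm.grab_frame("wrist");cv2.imwrite("pics/w3.png",im);cv2.imwrite("pics/t3.png",arm.grab_frame("top"));cv2.imwrite("pics/s3.png",arm.grab_frame("side"))
C=cam("wrist",(s["eef_pos"],s["orientation"]));print(s["eef_pos"],s["orientation"])
for c,col in(((s["eef_pos"][0],s["eef_pos"][1]),(0,0,255)),):
    cv2.polylines(im,[proj(C,circ(c,.031,.105)).round().astype(int)],True,col,1)
cv2.imwrite("pics/w3o.png",im)
E
```

```text
clock: 13.35
eef_pos: [0.4954, -0.2414, 0.0341]
orientation: [-0.41, -3.115, 0.0]
wrist_force: [-0.4, 0.1, 0.2]
opening: 0.0852
grip_force: 0.0
clock: 13.98
eef_pos: [0.4961, -0.2415, 0.035]
orientation: [0.41, 3.113, 0.0]
wrist_force: [-0.6, 1.1, 6.1]
opening: 0.0605
grip_force: 43.2
[ 0.49611844 -0.24149367  0.03501894] [4.09942998e-01 3.11278322e+00 2.11761329e-04]
```

View pics/w3o.png

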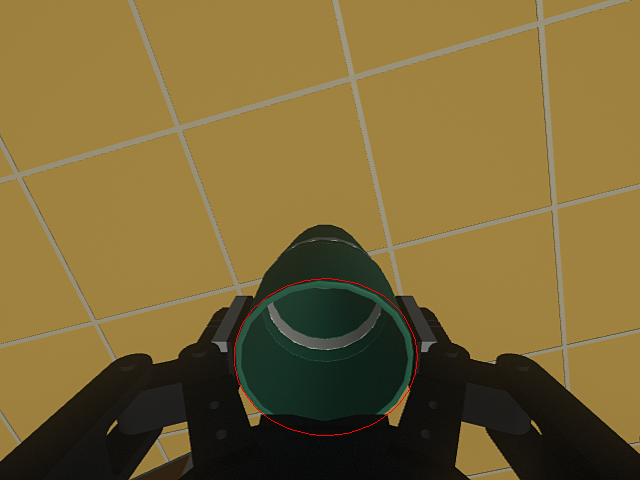

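The rim is centred in the fingers at about (325,355), within 1 mm of the tool axis. Next I'll lift 125 mm and carry it over the pot, a shift of about +0.0195 in x and +0.258 in y.

```bash
python3 -m handwheel '[{"linear":[0,0,0.015],"delta_rot":[0,0,0]},{"linear":[0,0,0.035],"delta_rot":[0,0,0]},{"linear":[0,0,0.04],"delta_rot":[0,0,0]},{"linear":[0,0,0.035],"delta_rot":[0,0,0]},{"linear":[0,0.02,0],"delta_rot":[0,0,0]},{"linear":[0.004,0.04,0],"delta_rot":[0,0,0]},{"linear":[0.004,0.05,0],"delta_rot":[0,0,0]},{"linear":[0.004,0.05,0],"delta_rot":[0,0,0]},{"linear":[0.004,0.05,0],"delta_rot":[0,0,0]},{"linear":[0.0035,0.03,0],"delta_rot":[0,0,0]}]'
python3 -m handwheel '[{"linear":[0,0.0175,0],"delta_rot":[0,0,0]},{"linear":[0,0,0],"delta_rot":[0,0,0]},{"linear":[0,0,0],"delta_rot":[0,0,0]},{"linear":[0,0,0],"delta_rot":[0,0,0]},{"linear":[0,0,0],"delta_rot":[0,0,0]}]'
python3 - <<'E'
from h import *
np.set_printoptions(precision=4,suppress=True)
s=arm.get_state();w=arm.grab_frame("wrist");sd=arm.grab_frame("side");cv2.imwrite("pics/w4.png",w);cv2.imwrite("pics/s4.png",sd)
np.savez("w4.npz",p=s["eef_pos"],o=s["orientation"])
C=cam("wrist",(s["eef_pos"],s["orientation"]));S=cam("side");p=s["eef_pos"]
z=p[2]-.035; c=p[:2]+[.0007,-.0002];pot=(.5166,.0166)
print(p,s["orientation"],z)
def pl(im,C,P,col):cv2.polylines(im,[np.round(proj(C,P)*16).astype(int)],True,col,1,shift=4)
for im,K in((w,C),(sd,S)):
    for r,zz in((.031,.105),(.022,0)):pl(im,K,circ(c,r,z+zz),(0,0,255))
    for r,zz in((.044,.08),(.032,0),(.032,.08)):pl(im,K,circ(pot,r,zz),(255,0,255))
a=cv2.resize(w[150:480,150:500],(500,472));b=cv2.resize(sd[170:290,290:370],None,fx=3.75,fy=3.75,interpolation=cv2.INTER_CUBIC)
b=np.vstack([b,np.zeros((22,b.shape[1],3),np.uint8)])
cv2.imwrite("pics/m4.png",np.hstack([a,b]))
E
```

```text
clock: 15.38
eef_pos: [0.5149, 0.0014, 0.16]
orientation: [0.407, 3.114, 0.001]
wrist_force: [-0.2, -0.9, 0.1]
opening: 0.0606
grip_force: 43.4
clock: 16.0
eef_pos: [0.5148, 0.0154, 0.1589]
orientation: [0.412, 3.114, -0.0]
wrist_force: [-0.2, -0.2, -0.7]
opening: 0.0602
grip_force: 43.4
[0.5148 0.0154 0.1589] [ 0.4125  3.1144 -0.    ] 0.12386661615052971
```

View pics/m4.png

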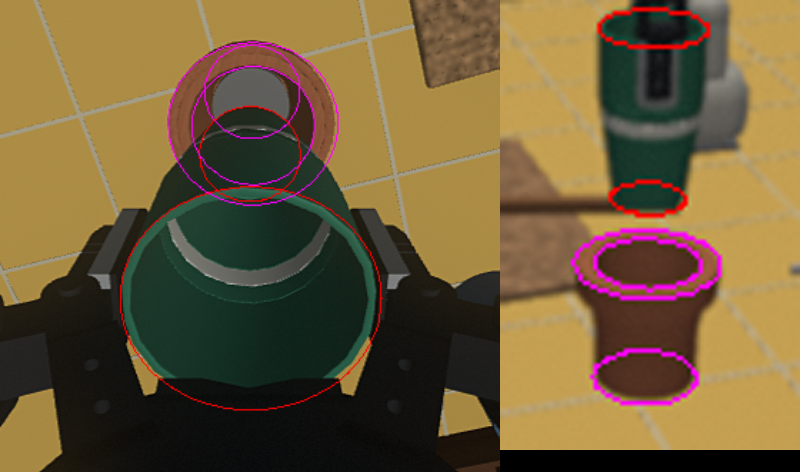

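The overlays agree with the images. The pot lip matches the magenta rings and the beaker matches the red ones, with the white band's outer edge at (250,128). I'll correct by about 1 mm and lower until just above the disc.

```bash
python3 -m handwheel '[{"linear":[0.0006,0.001,-0.01],"delta_rot":[0,0,0]},{"linear":[0,0,-0.015],"delta_rot":[0,0,0]},{"linear":[0,0,-0.015],"delta_rot":[0,0,0]},{"linear":[0,0,-0.015],"delta_rot":[0,0,0]},{"linear":[0,0,-0.01],"delta_rot":[0,0,0]},{"linear":[0,0,-0.008],"delta_rot":[0,0,0]},{"linear":[0,0,-0.005],"delta_rot":[0,0,0]},{"linear":[0,0,0],"delta_rot":[0,0,0]},{"linear":[0,0,0],"delta_rot":[0,0,0]}]'
python3 -m handwheel '[{"linear":[0,0,-0.002],"delta_rot":[0,0,0]},{"linear":[0,0,-0.002],"delta_rot":[0,0,0]},{"linear":[0,0,0],"delta_rot":[0,0,0]},{"linear":[0,0,0],"delta_rot":[0,0,0]}]'
```

```text
clock: 17.23
eef_pos: [0.5157, 0.0172, 0.0812]
orientation: [0.41, 3.114, 0.001]
wrist_force: [0.4, -0.5, -0.4]
opening: 0.0604
grip_force: 43.4
clock: 17.73
eef_pos: [0.5154, 0.0172, 0.0768]
orientation: [-0.41, -3.115, -0.0]
wrist_force: [0.0, -1.2, 0.3]
opening: 0.0603
grip_force: 43.4
```

```bash
python3 -m handwheel '[{"linear":[0,0,-0.002],"delta_rot":[0,0,0]},{"linear":[0,0,-0.002],"delta_rot":[0,0,0]},{"linear":[0,0,0],"delta_rot":[0,0,0]},{"linear":[0,0,0],"delta_rot":[0,0,0]}]'
for i in 1 2 3; do python3 -m handwheel '[{"linear":[0,0,-0.001],"delta_rot":[0,0,0]},{"linear":[0,0,0],"delta_rot":[0,0,0]},{"linear":[0,0,0],"delta_rot":[0,0,0]}]' | egrep 'eef|force'; done
```

```text
clock: 18.23
eef_pos: [0.5154, 0.0172, 0.0728]
orientation: [-0.41, -3.115, -0.0]
wrist_force: [0.2, -0.2, 0.2]
opening: 0.0603
grip_force: 43.4
eef_pos: [0.5154, 0.0172, 0.0719]
wrist_force: [-0.3, -0.4, -1.4]
grip_force: 43.4
eef_pos: [0.5154, 0.0172, 0.0708]
wrist_force: [-0.2, 0.1, -0.5]
grip_force: 43.4
eef_pos: [0.5155, 0.0172, 0.0699]
wrist_force: [-1.1, -1.1, 1.9]
grip_force: 43.5
```

```bash
for i in 1 2 3; do python3 -m handwheel '[{"linear":[0,0,-0.001],"delta_rot":[0,0,0]},{"linear":[0,0,0],"delta_rot":[0,0,0]},{"linear":[0,0,0],"delta_rot":[0,0,0]}]' | egrep 'eef|force'; done
```

```text
eef_pos: [0.5156, 0.0172, 0.0692]
wrist_force: [-0.4, 0.5, 5.0]
grip_force: 43.8
eef_pos: [0.5156, 0.0172, 0.0681]
wrist_force: [-0.6, -0.7, 5.9]
grip_force: 43.9
eef_pos: [0.5156, 0.0172, 0.0671]
wrist_force: [-0.8, 0.0, 5.5]
grip_force: 43.9
```

```bash
for i in 1 2; do python3 -m handwheel '[{"linear":[0,0,-0.001],"delta_rot":[0,0,0]},{"linear":[0,0,-0.001],"delta_rot":[0,0,0]},{"linear":[0,0,0],"delta_rot":[0,0,0]},{"linear":[0,0,0],"delta_rot":[0,0,0]}]' | egrep 'eef|force'; done
python3 -m handwheel '[{"linear":[0,0,-0.001],"delta_rot":[0,0,0]},{"linear":[0,0,0],"delta_rot":[0,0,0]},{"linear":[0,0,0],"delta_rot":[0,0,0]}]'
python3 - <<'E'
from h import *
s=arm.get_state();sd=arm.grab_frame("side");w=arm.grab_frame("wrist")
b=cv2.resize(sd[190:290,285:375],None,fx=4.5,fy=4.5,interpolation=cv2.INTER_CUBIC)
a=cv2.resize(w[200:420,180:470],(395,300));a=np.vstack([a,np.zeros((150,395,3),np.uint8)])
cv2.imwrite("pics/m5.png",np.hstack([a,b]))
E
```

```text
eef_pos: [0.5156, 0.0171, 0.0651]
wrist_force: [-0.8, -1.2, 5.2]
grip_force: 43.9
eef_pos: [0.5157, 0.017, 0.0633]
wrist_force: [-1.6, 0.2, 8.1]
grip_force: 44.1
clock: 21.85
eef_pos: [0.5158, 0.0169, 0.0624]
orientation: [0.411, 3.114, 0.0]
wrist_force: [-1.5, -1.6, 8.6]
opening: 0.0605
grip_force: 44.2
```

View pics/m5.png

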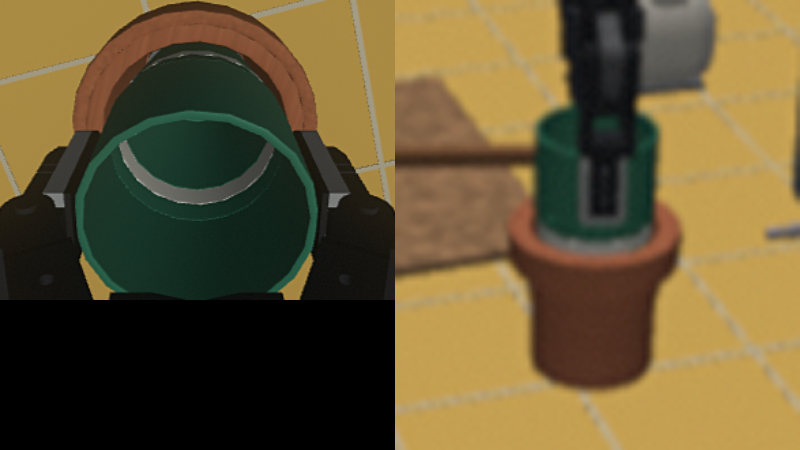

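The beaker sits centred in the pot, with the side view's beaker and pot columns at about 597 and 595 and the band at the rim. The rim hasn't slipped in the fingers. Travel since contact is about 7.3 mm, so I'll release, rise and check the height.

```bash
python3 -m handwheel '[{"linear":[0,0,0],"delta_rot":[0,0,0]},{"linear":[0,0,0],"delta_rot":[0,0,0]},{"linear":[0,0,0],"delta_rot":[0,0,0]},{"linear":[0,0,0],"delta_rot":[0,0,0]},{"linear":[0,0,0.01],"delta_rot":[0,0,0]},{"linear":[0,0,0.03],"delta_rot":[0,0,0]},{"linear":[0,0,0.04],"delta_rot":[0,0,0]},{"linear":[0,0,0.04],"delta_rot":[0,0,0]},{"linear":[0,0,0.03],"delta_rot":[0,0,0]},{"linear":[0,0,0],"delta_rot":[0,0,0]}]' 1 40
python3 -m handwheel '[{"linear":[0,-0.05,0],"delta_rot":[0,0,0]},{"linear":[0,-0.05,0],"delta_rot":[0,0,0]},{"linear":[0,-0.05,0],"delta_rot":[0,0,0]},{"linear":[0,0,0],"delta_rot":[0,0,0]},{"linear":[0,0,0],"delta_rot":[0,0,0]},{"linear":[0,0,0],"delta_rot":[0,0,0]}]'
python3 - <<'E'
from h import *
from scipy.optimize import minimize
np.set_printoptions(precision=4,suppress=True)
S=cam("side");T=cam("top");sd=arm.grab_frame("side");t=arm.grab_frame("top");cv2.imwrite("pics/s6.png",sd);cv2.imwrite("pics/t6.png",t)
def green(im):return cv2.inRange(cv2.cvtColor(im,cv2.COLOR_BGR2HSV),(50,60,10),(100,255,255))
for n,im,K in(("side",sd,S),("top",t,T)):
    uv=proj(K,[[.5166,.0166,.1]])[0];g=green(im);m=np.zeros_like(g);u,v=uv.astype(int);m[v-30:v+30,u-30:u+30]=g[v-30:v+30,u-30:u+30]
    y,x=np.where(m);print(n,"green box",x.min(),x.max(),y.min(),y.max())
    for z in(.124,.128,.132,.136,.14):
        q=proj(K,circ((.5166,.0166),.031,z));print("  rim",z,q.min(0),q.max(0))
    if n=="side":
        p=proj(K,circ((.5166,.0166),.032,.08));print("  mouth",p.min(0),p.max(0))
        print(" col profile",[(r,*sd[r,int(u)].tolist()) for r in range(v-14,v+18)])
d=cv2.absdiff(cv2.imread("pics/t2.png"),t).max(2)
print("top change over mat",(d[220:290,185:290]>40).sum(),"pot lip",(d[215:255,300:345]>40).sum())
E
```

```text
clock: 23.2
eef_pos: [0.5168, 0.0172, 0.2148]
orientation: [0.41, 3.11, 0.003]
wrist_force: [-0.7, -0.6, -1.0]
opening: 0.0851
grip_force: 0.0
clock: 23.95
eef_pos: [0.5155, -0.1314, 0.2116]
orientation: [-0.407, -3.115, -0.001]
wrist_force: [0.5, -0.2, -0.7]
opening: 0.0855
grip_force: 0.0
side green box 316 342 214 242
  rim 0.124 [315.2872 216.1631] [343.3647 228.229 ]
  rim 0.128 [315.3051 214.5525] [343.4358 226.5516]
  rim 0.132 [315.3232 212.936 ] [343.5071 224.8676]
  rim 0.136 [315.3413 211.3135] [343.5787 223.177 ]
  rim 0.14 [315.3595 209.685 ] [343.6506 221.4799]
  mouth [314.6496 233.3005] [343.0438 246.4766]
 col profile [(217, 46, 59, 27), (218, 45, 59, 26), (219, 48, 60, 26), (220, 47, 59, 27), (221, 45, 58, 25), (222, 48, 62, 28), (223, 55, 72, 32), (224, 54, 70, 30), (225, 47, 60, 26), (226, 44, 58, 25), (227, 45, 58, 25), (228, 45, 59, 26), (229, 47, 61, 28), (230, 46, 59, 26), (231, 46, 59, 27), (232, 45, 59, 26), (233, 46, 59, 25), (234, 47, 59, 28), (235, 45, 59, 25), (236, 47, 60, 27), (237, 46, 59, 26), (238, 43, 57, 23), (239, 46, 59, 26), (240, 46, 60, 24), (241, 46, 60, 26), (242, 47, 60, 31), (243, 66, 75, 60), (244, 91, 98, 93), (245, 101, 107, 112), (246, 90, 104, 132), (247, 71, 94, 146), (248, 60, 85, 143)]
top green box 309 332 220 244
  rim 0.124 [309.3354 219.9445] [333.7311 244.232 ]
  rim 0.128 [309.2496 219.7442] [333.7258 244.1111]
  rim 0.132 [309.1633 219.5426] [333.7204 243.9894]
  rim 0.136 [309.0764 219.3397] [333.715  243.8669]
  rim 0.14 [308.9889 219.1354] [333.7095 243.7436]
top change over mat 0 pot lip 412
```

Everything agrees. Force and travel put the underside at about 27.4 mm, the rim row gives about 27 mm, and the beaker is centred within about 1 mm. The spatula hasn't moved, and the arm is clear at (0.516,-0.131) with its tips at about 0.25 m.

```bash
python3 -c "
from plant import arm
print(arm.close_job())"
```

```text
the job is handed in; nothing more can be done
None
```

I handed the job in: the spatula lies flat on the cork mat, and the beaker stands centred in the pot, pressed about 7 mm so the rim is on its white band; the hand-in returned no verdict, so this rests on my own force and camera measurements.

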